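# Keepsake boxes back onto their mats

### The job

The four keepsake boxes were stacked up for dusting. Working from the top down, one at a time, lift each off and set it down without dropping it, upright and in the middle of the grey mat of its own shape and size (the pill box on the small round mat, the tin on the large round one), the square pot and the oblong box lined up with the edges of their mats. Leave the tumbler and the photo frame where they stand.

Things in the scene. Friction and masses are not known exactly. Their poses are not given: they have to be found in the camera images.
- pill_box: Small round brass pill box, a solid upright cylinder 26 mm in diameter, 20 mm high. Top of the stack, standing on the square pot. Origin: centre of its underside, z up. About 40 g.
- square_pot: Square white ceramic pot with a closed lid, 38 x 38 mm, 30 mm high, flat top. Third from the bottom of the stack, standing on the round tin. Origin: centre of its underside; x and y square to its sides. About 80 g.
- round_tin: Round plain steel tin, closed, an upright cylinder 56 mm in diameter, 32 mm high, flat top. Stands on the oblong box. Origin: centre of its underside, z up. About 90 g.
- oak_box: Oblong dark wooden box with a closed flat lid and brass clasps, 104 mm long (its x), 60 mm wide (its y), 40 mm high. Bottom of the stack, standing on the table (z = 0). Origin: centre of its underside. About 200 g.
- small_round_mat: Small round grey felt-faced mat, 46 mm in diameter, 4 mm thick, rigid, fixed to the table; place of the pill box. Origin: centre of its underside, on the table; its top is 4 mm higher.
- square_mat: Square grey felt-faced mat, 58 x 58 mm, 4 mm thick, rigid, fixed to the table; place of the square pot. Origin: centre of its underside; x and y square to its sides.
- large_round_mat: Large round grey felt-faced mat, 76 mm in diameter, 4 mm thick, rigid, fixed to the table; place of the round tin. Origin: centre of its underside.
- oblong_mat: Oblong grey felt-faced mat, 124 mm (its x) by 80 mm (its y), 4 mm thick, rigid, fixed to the table; place of the oblong box, long side along long side. Origin: centre of its underside.
- tumbler: Bystander: clear glass tumbler, 66 mm in diameter, 85 mm high, standing loose beyond the work. Origin: centre of its underside.
- photo_frame: Bystander: light wooden photo frame with a landscape, 110 mm wide (its y), 85 mm high, on a 50 mm foot, standing loose beyond the work. Origin: bottom of the frame's middle, picture facing its +x.
There are look-alikes about, which are no part of the job. Leave any orange or purple look-alike of the square_pot alone.

How it is judged:
By the outcome, as a careful person would: the job done as asked, in the order asked, and still so for the second after the job is handed in, with the robot touching nothing.
It also fails if it takes over 120 s, if anything falls off the work surface, if the arm or the gripper's body presses on something with over 40 N, if the wrist force passes 120 N, or if a joint passes its speed limit or range.

### The arm

A 7-joint arm with a two-finger parallel gripper is mounted at the origin on the work surface. World frame = base frame: x ahead of the robot, y to its left, z up, the work surface at z = 0. Lengths are in m, angles in rad, forces in N, time in s.
With the tool pointing down it reaches from about 0.425 to 0.925 m from the base axis. Payload 6.8 kg.
Tool frame: the origin (TCP) lies at the very end of the fingers, on their centre line; the grasp point (between the pads) lies 19 mm behind it; z points along the fingers, y is the line along which they close (so a half turn about z gives the same grasp; the last joint's range is limited). The gripper opens to 85 mm and grips with 20 to 120 N. Pads are 22 mm wide; open, the fingers measure 114 mm over their backs; the gripper's body (76 mm by 85 mm) begins 54 mm behind the grasp point. The pads swing forward as they close: fully open they stand 13 mm farther back than shut.
Start: joints at [-1.35, 0.477, 0.022, 1.555, -0.011, 1.109, -0.083], TCP at [0.218, 0.639, 0.231] pointing down, gripper open.
Joint ranges: [-2.96, 2.96], [-0.34, 2.1], [-1.41, 1.46], [0.24, 2.44], [-1.37, 4.51], [0.17, 1.92], [-2.96, 2.96]. Speed limits (rad/s): [2.39, 2.39, 3.14, 3.14, 3.14, 3.14, 3.14].

### API

Orientations are given as a unit quaternion [w, x, y, z].
In Python, from station import bot gives the robot as it stands. The module is installed in compiled form; this text tells all that it offers.
- The arm moves only by the shell command python3 -m jog 'ROWS' [OPENING] [FORCE]. ROWS is JSON, a list of rows, each a list of 4 numbers: the shift along the tool's x, y, z in cm, then the turn about the tool's z in rad. In form: [[x, y, z, spin], ...]. A call has 1 to 20 rows; each row is the pose to reach, as a shift and turn from the pose commanded when the call began, along the tool's axes at that moment; what a row does not reach only later rows make up. A row lasts 1/12 s, in which the tool goes at most 41.7 mm and 7.16 degrees, less where a joint would pass 70% of its speed; a pose out of reach is approached as far as the arm can. A call with a gripper value outside its range is refused whole. OPENING is the closure, from -1 (fully open) to 1 (shut), set as the call begins (- or left out, the last holds). The fingers move at their own pace and stop on an object; FORCE is the grip in N (left out, the last holds). Time passes only in rows, so rows that repeat a pose let the fingers close. It gives the time, the measured TCP pose, the force, the opening and the grip force at its end, in the units of the state.
- bot.get_obs(): the state, without advancing time (a new reading comes with each control period).
- bot.read_camera(name): name is "scene" or "top" or "wrist"; returns a dict with "pixels" (400x640x3 uint8, red, green, blue), "depth" (400x640 float32, m along the optical axis (not along the pixel's ray), 0 where there is no reading), "fovy" (degrees; the focal length in pixels is half the picture's height over the tangent of half this angle, whatever the lens; pixels are square), "cx", "cy" (the principal point, pixels), "distortion" ([k1, k2, p1, p2, k3] as OpenCV has them; the pictures are not rectified), "pose" (4x4, takes a point from camera to world coordinates). Camera axes: x right, y down, z forward; pixel columns grow to the right and rows downward; lengths in m; the calibration is good to about 2 mm. A picture is of the moment at which its call begins.
- bot.hand_in(): hands the job in; it is judged then, once.
The state is a dict: "t": time; "q": joint angles; "joint_vel": joint speeds; "joint_torque": joint torques, N m; "eef_pos": TCP position; "tool_rot": TCP orientation; "contact_force": force on the tool from outside, world axes, zero at the start; "torque": the same for the moment, N m; "gripper_width": opening from 0.0 (shut) to 1.0 (fully open); "grasp_force": force on a finger pad.
Only numpy, scipy, OpenCV 4.12 (cv2) and the standard library are available. Lean on these libraries where they do the work, as an engineer would, in place of code of your own. Each camera call takes 0.05 s, during which the arm holds its last target. There are 200 camera calls.

## Working session

There is one attempt and no reset: what is moved stays moved. The work goes in short steps, Python scripts to look and compute and a shell command to move; the robot and the scene stay as the last step left them, time stands still between calls to the robot, and variables do not carry over. Pictures are saved under pics/ and viewed, at most 14 in all, crops included, and the job is handed in when it is done.

```bash
mkdir -p pics; cat > h.py <<'E'
import numpy as np, cv2
from station import bot
def cam(n):
    c=bot.read_camera(n); h=c["pixels"].shape[0]
    f=h/2/np.tan(np.radians(c["fovy"])/2)
    c["K"]=np.array([[f,0,c["cx"]],[0,f,c["cy"]],[0,0,1.]]); c["D"]=np.array(c["distortion"],float); c["pose"]=np.array(c["pose"])
    return c
def save(c,n): cv2.imwrite("pics/"+n,c["pixels"][:,:,::-1])
def cloud(c):
    h,w=c["depth"].shape
    u,v=np.meshgrid(np.arange(w),np.arange(h))
    p=cv2.undistortPoints(np.stack([u,v],-1).reshape(-1,1,2).astype(float),c["K"],c["D"]).reshape(h,w,2)
    z=c["depth"][...,None]
    P=np.concatenate([p*z,z],-1)@c["pose"][:3,:3].T+c["pose"][:3,3]
    P[c["depth"]<=0]=np.nan
    return P
E
python3 - <<'E'
from h import *
o=bot.get_obs(); print({k:np.round(v,3).tolist() for k,v in o.items()})
for n in ("top","scene"):
    c=cam(n); save(c,n+"0.png"); print(n,c["fovy"],c["D"],np.round(c["pose"],3).tolist())
    np.savez(f"{n}0.npz",P=cloud(c),rgb=c["pixels"])
E
```

```text
{'t': 0.0, 'q': [-1.35, 0.478, 0.022, 1.556, -0.012, 1.109, -0.083], 'joint_vel': [0.0, -0.0, 0.001, -0.0, -0.0, -0.001, 0.0], 'joint_torque': [0.0, -59.646, 1.607, -28.12, 0.012, 0.009, -0.0], 'eef_pos': [0.218, 0.638, 0.23], 'tool_rot': [-0.0, 0.164, 0.987, -0.001], 'contact_force': [-0.244, -0.127, 0.099], 'torque': [0.03, -0.005, 0.049], 'grasp_force': 0.0, 'gripper_width': 1.002}
top 42.142405503109636 [-0.12243247  0.          0.          0.          0.        ] [[0.001, -0.981, 0.194, 0.38], [-1.0, -0.003, -0.007, -0.006], [0.008, -0.194, -0.981, 1.227], [0.0, 0.0, 0.0, 1.0]]
scene 52.13412161649914 [-0.05690255  0.          0.          0.          0.        ] [[-0.308, 0.807, -0.504, 1.032], [0.951, 0.261, -0.164, 0.128], [-0.001, -0.53, -0.848, 0.829], [0.0, 0.0, 0.0, 1.0]]
```

View pics/top0.png

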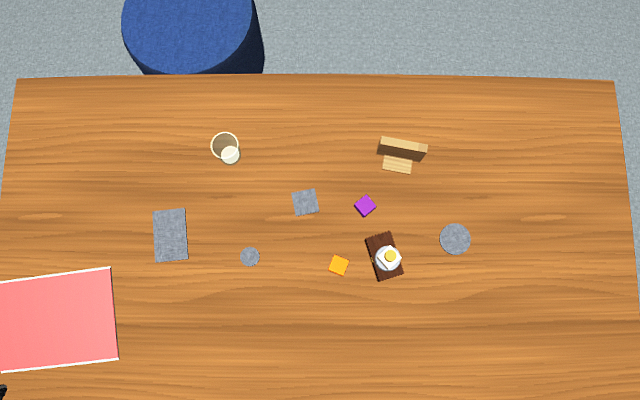

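View pics/scene0.png

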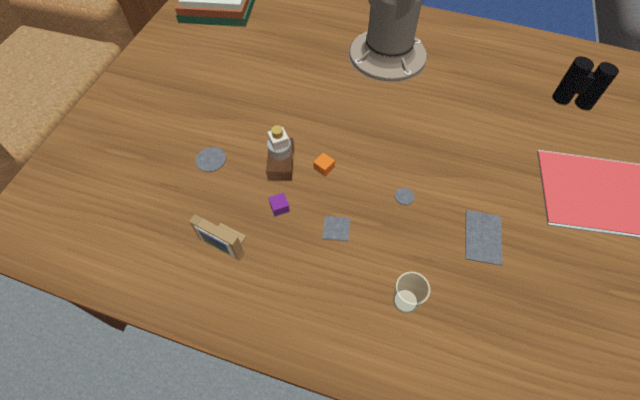

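Top picture: mats are small round (249,257), square (305,202), large round (455,239) and oblong (170,235). The stack is at (387,257), the tumbler at (225,147) and the frame at (402,150).
Candidates for the square pot are white in the stack under the brass box (387,257), purple (365,206) and orange (339,265). The white one on the tin fits; I'll confirm it in a crop.

```bash
cat >> h.py <<'E'
def onplane(c,uv,z):
    p=cv2.undistortPoints(np.asarray(uv,float).reshape(-1,1,2),c["K"],c["D"]).reshape(-1,2)
    d=np.c_[p,np.ones(len(p))]@c["pose"][:3,:3].T; o=c["pose"][:3,3]
    return (o+d*((z-o[2])/d[:,2])[:,None])[:,:2]
def blob(c,mask,uv,z):
    """component of mask nearest uv: centroid, minAreaRect on plane z (mm, deg)"""
    n,L,s,ce=cv2.connectedComponentsWithStats(mask.astype(np.uint8))
    k=[i for i in range(1,n) if s[i,4]>30]
    i=min(k,key=lambda i:np.hypot(*(ce[i]-uv)))
    v,u=np.nonzero(L==i); X=onplane(c,np.c_[u,v],z)*1000
    r=cv2.minAreaRect(X.astype(np.float32))
    return X.mean(0).round(1),np.round(r[0],1),np.round(r[1],1),round(r[2],1),len(u)
E
python3 - <<'E'
from h import *
c=cam("top"); P=cloud(c)
hsv=cv2.cvtColor(c["pixels"],cv2.COLOR_RGB2HSV); S,V=hsv[...,1],hsv[...,2]
g=(S<60)&(V<190)
for n,uv in dict(small=(249,257),square=(305,202),large=(455,239),oblong=(170,235)).items():
    z=np.nanmedian(P[uv[1]-4:uv[1]+5,uv[0]-4:uv[0]+5,2]); print(n,blob(c,g,uv,.004),"z",z.round(4))
# stack by height bands
sub=np.zeros(g.shape,bool); sub[225:290,355:412]=1
z=P[...,2]; h=np.histogram(z[sub],np.arange(-.01,.14,.005)); print(h[0].tolist())
for n,top in dict(oak=.04,tin=.072,pot=.102,pill=.122).items():
    m=sub&(abs(z-top)<.006); 
    if m.sum()>30: print(n,blob(c,m,(387,257),top),"z",np.median(z[m]).round(4), "pts",(np.nanmean(P[m],0)[:2]*1000).round(1))
for n,uv,ms in (("orange",(339,265),(hsv[...,0]<22)&(S>200)&(V>180)),("purple",(365,206),(hsv[...,0]>130)&(hsv[...,0]<160)&(S>120))): print(n,blob(c,ms,uv,.03))
im=c["pixels"][180:310,300:500,::-1]; cv2.imwrite("pics/crop.png",cv2.resize(im,None,fx=4,fy=4,interpolation=cv2.INTER_CUBIC))
E
```

```text
small (array([487.4, 154.3]), array([487.7, 153.8]), array([42.5, 45.1]), 0.3, 289) z 0.0045
square (array([617.9,  24.3]), array([618.4,  24.3]), array([58. , 57.6]), 11.8, 566) z 0.004
large (array([ 529.4, -334.6]), array([ 529.7, -335.4]), array([73.1, 74.9]), 87.7, 758) z 0.0044
oblong (array([537.3, 347.7]), array([537.7, 347.4]), array([124.6,  80.5]), 6.5, 1676) z 0.0043
[28, 1023, 1310, 69, 15, 10, 12, 10, 25, 282, 377, 15, 5, 4, 11, 27, 111, 28, 7, 3, 5, 37, 127, 16, 2, 26, 84, 15, 0, 0]
oak (array([ 492.2, -156. ]), array([ 487.2, -160. ]), array([104.5,  61.1]), 17.2, 675) z 0.0405 pts [ 492.2 -156. ]
tin (array([ 474.5, -155.4]), array([ 476.4, -158.8]), array([54. , 45.6]), 37.4, 147) z 0.0723 pts [ 476.4 -157.6]
pot (array([ 476.6, -159.9]), array([ 478.6, -162.8]), array([38.2, 39.1]), 41.8, 175) z 0.102 pts [ 476.6 -159.9]
pill (array([ 480.1, -162.6]), array([ 480. , -162.3]), array([23.6, 25.7]), 88.9, 123) z 0.1224 pts [ 480.1 -162.5]
orange (array([465.8, -56.1]), array([465.4, -54. ]), array([37.9, 39. ]), 67.8, 181)
purple (array([ 604.9, -116.6]), array([ 604.9, -116.6]), array([38.3, 41.6]), 38.7, 284)
```

View pics/crop.png

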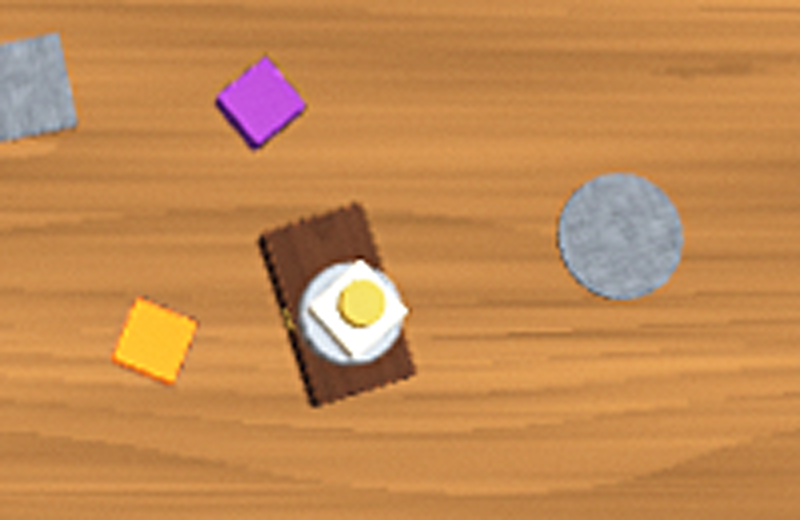

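The crop confirms it: the white square pot lies under the brass pill box, on the tin, on the oak box. The orange and purple ones stand apart on the table. Next is a helper that turns targets into jog units.

```bash
cat >> h.py <<'E'
from scipy.spatial.transform import Rotation as R
def go(pos,ang=None,frm=None):
    """jog row (cm, rad) from present pose to world pos (m), closing axis at ang deg (mod 180, nearest)"""
    o=bot.get_obs(); T=R.from_quat(np.roll(o["tool_rot"],-1)).as_matrix()
    d=T.T@(np.array(pos)-o["eef_pos"])*100
    a=np.degrees(np.arctan2(T[1,1],T[0,1])); s=0
    if ang is not None: s=-np.radians((ang-a+90)%180-90)
    return d.round(2).tolist()+[round(s,3)]
def st():
    o=bot.get_obs(); T=R.from_quat(np.roll(o["tool_rot"],-1)).as_matrix()
    print("t",round(o["t"],2),"tcp",(np.array(o["eef_pos"])*1000).round(1),"axis",np.degrees(np.arctan2(T[1,1],T[0,1])).round(1),"tilt",T[:2,2].round(4),"j7",round(o["q"][6],2),"F",np.round(o["contact_force"],1),"w",round(o["gripper_width"],3),"g",round(o["grasp_force"],1))
E
python3 - <<'E'
from h import *
st(); print(go((.50,.25,.30))); print(go((.48,-.162,.25),41.8))
E
```

```text
t 0.15 tcp [217.8 638.4 230.5] axis 71.2 tilt [-0.0004 -0.0014] j7 -0.08 F [-0.1 -0.8  0.1] w 0.999 g 0.0
[-39.25, -27.66, -6.9, 0]
[-50.66, -67.29, -1.84, np.float64(0.512)]
```

```bash
V='[-39.3,-27.7,-6.9,0]'; python3 -m jog '[[-39.3,-27.7,-6.9,0],[-39.3,-27.7,-6.9,0],[-39.3,-27.7,-6.9,0],[-39.3,-27.7,-6.9,0],[-39.3,-27.7,-6.9,0],[-39.3,-27.7,-6.9,0],[-39.3,-27.7,-6.9,0],[-39.3,-27.7,-6.9,0],[-39.3,-27.7,-6.9,0],[-39.3,-27.7,-6.9,0],[-39.3,-27.7,-6.9,0],[-39.3,-27.7,-6.9,0],[-50.7,-67.3,-1.8,0.51],[-50.7,-67.3,-1.8,0.51],[-50.7,-67.3,-1.8,0.51],[-50.7,-67.3,-1.8,0.51],[-50.7,-67.3,-1.8,0.51],[-50.7,-67.3,-1.8,0.51],[-50.7,-67.3,-1.8,0.51],[-50.7,-67.3,-1.8,0.51]]' -0.4 30; python3 -c "
from h import *
st();print(go((.48,-.1624,.25),41.8))"
```

```text
t: 1.82
eef_pos: [0.4837, -0.0824, 0.2592]
tool_rot: [0.0, 0.407, 0.913, 0.0]
contact_force: [1.6, 0.0, -0.6]
gripper_width: 0.703
grasp_force: 0.0
t 1.82 tcp [483.7 -82.4 259.2] axis 42.0 tilt [0.0004 0.0004] j7 0.86 F [ 1.6  0.  -0.6] w 0.703 g 0.0
[-5.7, -5.62, 0.92, np.float64(0.003)]
```

```bash
python3 -m jog '[[-3,-3,0.5,0],[-5.7,-5.6,0.9,0],[-5.7,-5.6,0.9,0],[-5.7,-5.6,0.9,0],[-5.7,-5.6,0.9,0]]' >/dev/null; python3 - <<'E'
from h import *
st();c=cam("wrist");save(c,"w1.png");P=cloud(c);z=P[...,2]
print(c["pose"].round(3).tolist())
for n,top in dict(oak=.04,tin=.072,pot=.102,pill=.122).items():
    m=abs(z-top)<.005
    if m.sum()>30:
        v,u=np.nonzero(m); print(n,blob(c,m,(u.mean(),v.mean()),top))
print(go((.48,-.1624,.25),41.8))
E
```

```text
t 2.23 tcp [ 480.8 -160.   250.2] axis 41.9 tilt [-0.0005  0.0005] j7 1.06 F [-0.3  1.   0.7] w 0.7 g 0.0
[[0.744, 0.643, 0.182, 0.434], [0.668, -0.716, -0.203, -0.108], [0.0, 0.273, -0.962, 0.394], [0.0, 0.0, 0.0, 1.0]]
oak (array([ 489.1, -154.6]), array([ 486.4, -159.7]), array([103.8,  61.2]), 17.1, 2584)
tin (array([ 471.8, -155. ]), array([ 474.3, -159. ]), array([54.5, 45.6]), 41.9, 601)
pot (array([ 473.8, -159.6]), array([ 477.5, -162.2]), array([37.9, 38.4]), 41.1, 883)
pill (array([ 479.1, -161.9]), array([ 478.9, -161.9]), array([25.4, 26.2]), 41.9, 700)
[-0.17, -0.29, 0.02, np.float64(0.004)]
```

View pics/w1.png

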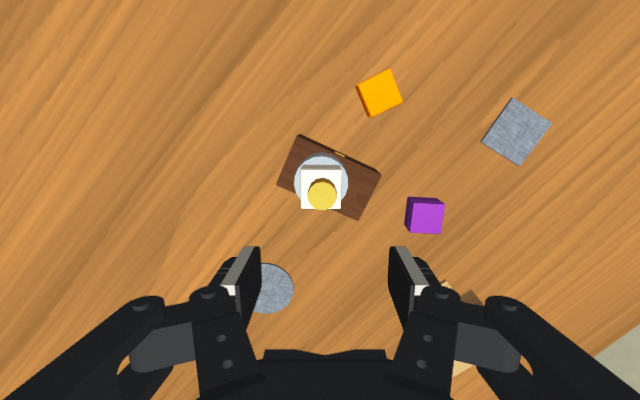

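Wrist picture: brass pill (322,194) on the white pot on the tin. It agrees with the top camera to about 1 mm. Grasping the pill.

```bash
python3 -m jog '[[-0.06,-0.25,3,0],[-0.06,-0.25,6,0],[-0.06,-0.25,9,0],[-0.06,-0.25,11.5,0],[-0.06,-0.25,13.3,0],[-0.06,-0.25,14.2,0],[-0.06,-0.25,14.42,0],[-0.06,-0.25,14.42,0]]' -0.3 30 >/dev/null; python3 -c "
from h import *
st()"; python3 -m jog '[[0,0,0,0],[0,0,0,0],[0,0,0,0],[0,0,0,0],[0,0,0,0],[0,0,0,0],[0,0,0,0],[0,0,0,0]]' 1 25;  python3 -c "
from h import *
st();print(go((.4875,.154,.15)))"
```

```text
t 2.95 tcp [ 479.7 -161.7  106.2] axis 42.0 tilt [-0.0004  0.0003] j7 1.21 F [ 0.6 -0.4 -0.3] w 0.65 g 0.0
t: 3.62
eef_pos: [0.4804, -0.1626, 0.1074]
tool_rot: [0.001, 0.407, 0.913, 0.001]
contact_force: [-1.2, -0.0, 7.4]
gripper_width: 0.294
grasp_force: 24.4
t 3.62 tcp [ 480.4 -162.6  107.4] axis 41.9 tilt [0.0024 0.0003] j7 1.21 F [-1.2 -0.   7.4] w 0.294 g 24.4
[23.07, 21.7, -4.25, 0]
```

```bash
python3 -m jog '[[0,0,-0.5,0],[0,0,-1.5,0],[0,0,-3.5,0],[0,0,-6,0],[0,0,-8,0],[0,0,-8,0],[0,0,-8,0]]' >/dev/null; python3 - <<'E'
from h import *
st();print(go((.4875,.154,.15)),go((.4875,.154,.02)))
c=cam("wrist");save(c,"w2.png");P=cloud(c);z=P[...,2]
for n,top in dict(oak=.04,tin=.072,pot=.102).items():
    m=abs(z-top)<.005
    if m.sum()>30:
        v,u=np.nonzero(m); print(n,blob(c,m,(u.mean(),v.mean()),top))
E
```

```text
t 4.2 tcp [ 480.2 -162.7  187.7] axis 41.9 tilt [0.0032 0.    ] j7 1.13 F [-0.6  0.1 -0.5] w 0.292 g 24.6
[23.08, 21.71, 3.77, 0] [23.11, 21.67, 16.77, 0]
oak (array([ 487.9, -154.1]), array([ 486.3, -159.8]), array([103.9,  61.1]), 17.2, 3603)
tin (array([ 470.5, -154.4]), array([ 474.1, -158.7]), array([55.3, 44.4]), 41.9, 866)
pot (array([ 477.3, -162.1]), array([ 477.5, -162.3]), array([38.1, 38.8]), 41.9, 2557)
```

View pics/w2.png

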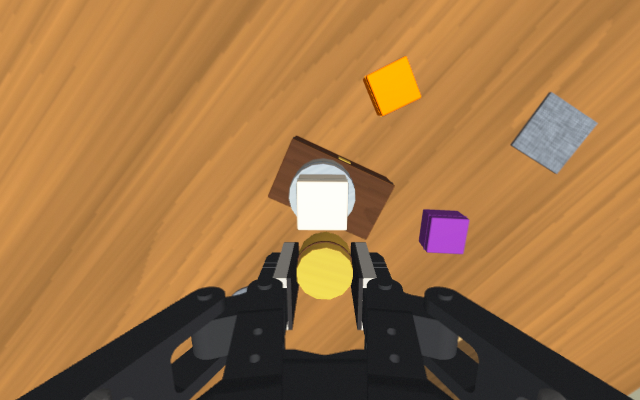

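Wrist picture: the pill is held between the pads (325,273) and the pot (322,203) is undisturbed. Moving over the small round mat.

```bash
python3 -m jog '[[1.5,1.4,0,0],[4,3.8,0,0],[6.5,6.1,0,0],[9,8.5,0,0],[11.5,10.8,1,0],[14,13.2,2,0],[16.5,15.5,3,0],[19,17.9,5,0],[21.5,20.2,7,0],[22.7,21.3,8.5,0],[23.1,21.7,9,0],[23.1,21.7,9,0],[23.1,21.7,9,0]]' >/dev/null; python3 - <<'E'
from h import *
st()
c=cam("wrist");P=cloud(c)
T=np.array(bot.get_obs()["eef_pos"]); 
hsv=cv2.cvtColor(c["pixels"],cv2.COLOR_RGB2HSV)
m=(np.hypot(P[...,0]-T[0],P[...,1]-T[1])<.022)&(hsv[...,0]>20)&(hsv[...,0]<35)&(hsv[...,1]>120)&(P[...,2]>T[2]-.02)
z=P[m][:,2]; print(np.histogram((z-T[2])*1000,np.arange(-10,30,3)))
zt=np.percentile(z,90); mm=m&(abs(P[...,2]-zt)<.003); v,u=np.nonzero(mm); print(zt-T[2],blob(c,mm,(u.mean(),v.mean()),zt),T)
g=(hsv[...,1]<60)&(hsv[...,2]<190)&(abs(P[...,2]-.004)<.006); v,u=np.nonzero(g); print(blob(c,g,(u.mean(),v.mean()),.004))
t=cam("top"); h2=cv2.cvtColor(t["pixels"],cv2.COLOR_RGB2HSV)
print(go((.4875,.154,.0095)))
E
```

```text
t 5.33 tcp [486.1 152.8  95.8] axis 41.9 tilt [-0.0013 -0.0016] j7 0.52 F [-0.6 -0.3 -0.3] w 0.291 g 24.7
(array([   0,    0,   16,   11,   26,    6,   14,   67, 2277,   13,    0,
          0,    0]), array([-10,  -7,  -4,  -1,   2,   5,   8,  11,  14,  17,  20,  23,  26,
        29]))
0.015967893525237323 (array([484.9, 153.7]), array([485. , 153.5]), array([24.7, 25.3]), 40.5, 2339) [0.48667111 0.15230592 0.09642863]
(array([539.9, 337.9]), array([538.1, 346.3]), array([125.3,  79.8]), 6.7, 17574)
[0.1, 0.15, 8.73, 0]
```

```bash
python3 -m jog '[[-0.1,0.18,1.5,0],[-0.1,0.18,4,0],[-0.1,0.18,6,0],[-0.1,0.18,7.5,0],[-0.1,0.18,8.2,0],[-0.1,0.18,8.5,0],[-0.1,0.18,8.6,0],[-0.1,0.18,8.65,0],[-0.1,0.18,8.7,0],[-0.1,0.18,8.7,0]]' >/dev/null; python3 -c "
from h import *
st()"
```

```text
t 6.27 tcp [489.  154.9   9.9] axis 41.9 tilt [0.0013 0.0007] j7 0.59 F [ 0.2 -0.5  0.3] w 0.29 g 24.7
```

```bash
for i in 1 2 3 4; do python3 -m jog '[[0,0,0.05,0],[0,0,0.05,0]]' | grep -E "eef|contact"; done
```

```text
eef_pos: [0.4889, 0.155, 0.0094]
contact_force: [-1.0, -1.2, 4.7]
eef_pos: [0.489, 0.155, 0.0094]
contact_force: [-2.7, -1.8, 11.7]
eef_pos: [0.489, 0.155, 0.0093]
contact_force: [-4.7, -0.2, 17.7]
eef_pos: [0.489, 0.155, 0.0093]
contact_force: [-6.4, -0.7, 23.4]
```

```bash
python3 -m jog '[[0,0,-0.15,0],[0,0,-0.15,0]]' | grep contact;  python3 -m jog '[[0,0,0,0],[0,0,0,0],[0,0,0,0],[0,0,0,0],[0,0,0,0]]' -0.2 >/dev/null; python3 -m jog '[[0,0,-1,0],[0,0,-3,0],[0,0,-6,0],[0,0,-10,0],[0,0,-13,0],[0,0,-14,0],[0,0,-14,0],[0,0,-14,0]]' >/dev/null; cat >> h.py <<'E'
def brass(c,P,z):
    h=cv2.cvtColor(c["pixels"],cv2.COLOR_RGB2HSV)
    m=(h[...,0]>20)&(h[...,0]<35)&(h[...,1]>120)&(abs(P[...,2]-z)<.006)
    v,u=np.nonzero(m); return blob(c,m,(np.median(u),np.median(v)),z)
E
python3 - <<'E'
from h import *
st(); print(go((.4775,-.162,.19),41.6))
for n in ("wrist","top"):
    c=cam(n);P=cloud(c); print(n,brass(c,P,.024))
    h=cv2.cvtColor(c["pixels"],cv2.COLOR_RGB2HSV)
    m=(np.hypot(P[...,0]-.488,P[...,1]-.154)<.035)&(P[...,2]<.0285)&(((h[...,1]<60)&(h[...,2]<190))|((P[...,2]>.008)))
    v,u=np.nonzero(m); print(blob(c,m,(u.mean(),v.mean()),.004))
    if n=="wrist": save(c,"w3.png")
E
```

```text
contact_force: [0.1, 1.6, 6.3]
t 8.18 tcp [488.3 154.9 148.9] axis 42.0 tilt [0.0007 0.0008] j7 0.48 F [-0.1 -0.3 -0.6] w 0.599 g 0.0
[-22.85, -21.99, -4.13, np.float64(0.006)]
wrist (array([487.9, 155.5]), array([488. , 155.4]), array([24.9, 24.9]), 86.5, 663)
(array([486.5, 154. ]), array([486.8, 153.7]), array([45.2, 45.7]), 86.8, 1872)
top (array([467.9, -58.4]), array([471.1, -54.5]), array([35.3, 28.6]), 51.4, 56)
(array([494.8, 142.7]), array([494.5, 142.2]), array([36.5, 17.5]), 21.3, 83)
```

View pics/w3.png

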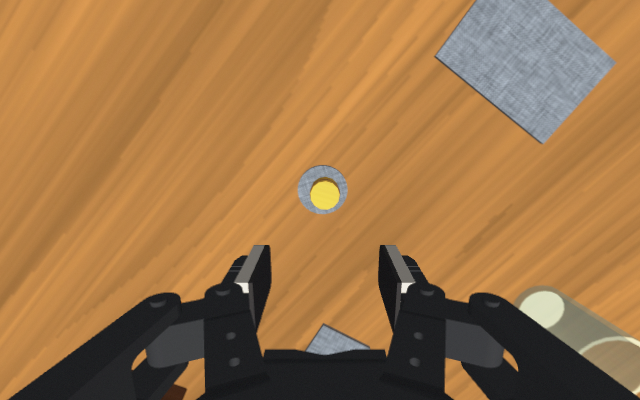

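Wrist picture: the pill (325,194) stands upright on the small mat (323,189), about 2 mm off centre. Next is the square pot.

```bash
python3 -m jog '[[-2,-1.9,-1.5,0],[-5,-4.8,-3,0],[-8,-7.7,-4.1,0],[-11,-10.6,-4.1,0],[-14,-13.5,-4.1,0],[-17,-16.4,-4.1,0],[-20,-19.2,-4.1,0],[-22,-21.2,-4.1,0],[-22.85,-22,-4.1,0],[-22.85,-22,-4.1,0],[-22.85,-22,-4.1,0],[-22.85,-22,-4.1,0]]' -0.4 30 >/dev/null; python3 - <<'E'
from h import *
st(); 
c=cam("wrist");P=cloud(c);z=P[...,2]
m=abs(z-.102)<.005; v,u=np.nonzero(m); b=blob(c,m,(u.mean(),v.mean()),.102); print(b)
for i in range(3): print(go((.4775,-.1622,.080),41.6))
E
```

```text
t 9.28 tcp [ 477.1 -160.9  188.5] axis 42.0 tilt [-0.0023  0.0006] j7 1.13 F [0.5 0.7 0.2] w 0.697 g 0.0
(array([ 477.2, -162.1]), array([ 477.5, -162.3]), array([38. , 38.5]), 42.0, 2511)
[-0.14, -0.09, 10.88, np.float64(0.008)]
[-0.14, -0.09, 10.88, np.float64(0.008)]
[-0.14, -0.09, 10.88, np.float64(0.008)]
```

```bash
python3 -m jog '[[-0.12,-0.1,2,0],[-0.12,-0.1,5,0],[-0.12,-0.1,8,0],[-0.12,-0.1,10,0],[-0.12,-0.1,10.7,0],[-0.12,-0.1,10.85,0],[-0.12,-0.1,10.85,0],[-0.12,-0.1,10.85,0]]'  >/dev/null; python3 -c "
from h import *
st()"; python3 -m jog '[[0,0,0,0],[0,0,0,0],[0,0,0,0],[0,0,0,0],[0,0,0,0],[0,0,0,0],[0,0,0,0]]' 1 25 >/dev/null;  python3 -c "
from h import *
st()"; python3 -m jog '[[0,0,-0.3,0],[0,0,-1,0],[0,0,-2.5,0],[0,0,-5,0],[0,0,-8,0],[0,0,-9,0],[0,0,-9,0],[0,0,-9,0]]'  >/dev/null; python3 - <<'E'
from h import *
st()
c=cam("wrist");P=cloud(c);z=P[...,2];save(c,"w4.png");T=np.array(bot.get_obs()["eef_pos"])
for top in (.04,.072):
    m=abs(z-top)<.005; v,u=np.nonzero(m); b=blob(c,m,(u.mean(),v.mean()),top); print(b)
m=(np.hypot(P[...,0]-T[0],P[...,1]-T[1])<.04)&(c["pixels"].min(-1)>200)&(z>.12)
zt=np.median(z[m]);v,u=np.nonzero(m&(abs(z-zt)<.004));print(T,zt-T[2],blob(c,m&(abs(z-zt)<.004),(u.mean(),v.mean()),zt))
print(go((.6182,.0243,.16),11.8))
E
```

```text
t 10.0 tcp [ 478.5 -163.7   82.2] axis 42.0 tilt [ 0.0019 -0.0001] j7 1.26 F [-0.3  0.2  0.4] w 0.697 g 0.0
t 10.58 tcp [ 478.5 -164.    82.4] axis 41.9 tilt [0.0023 0.0002] j7 1.26 F [-1.8  1.1  7.5] w 0.434 g 26.3
t 11.25 tcp [ 477.6 -163.5  171.3] axis 42.0 tilt [0.0011 0.0004] j7 1.16 F [-0.7  0.4 -1.1] w 0.44 g 25.4
(array([ 482.8, -152.3]), array([ 486. , -159.5]), array([104.5,  60.7]), 18.1, 3557)
(array([ 473.3, -157.8]), array([ 471.8, -156.3]), array([55.3, 37.7]), 41.9, 2803)
[ 0.47695479 -0.16337017  0.17042729] 0.021776262182786138 (array([ 475.9, -162. ]), array([ 476.4, -162.5]), array([37.1, 36.4]), 41.9, 6754)
[4.51, 23.05, 1.04, np.float64(0.526)]
```

View pics/w4.png

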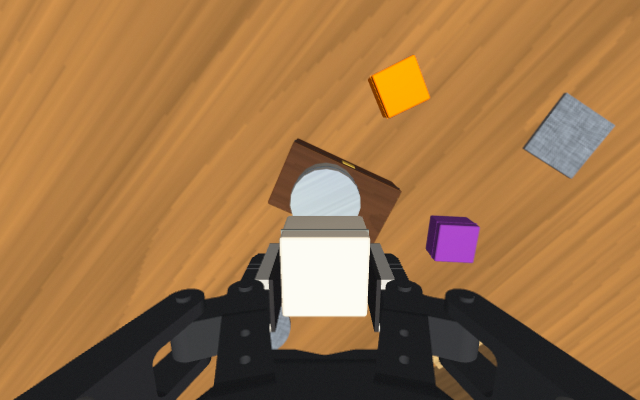

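Wrist picture: the pot is held square (325,277) and the tin (325,197) and oak box are undisturbed. Carrying the pot to the square mat.

```bash
python3 -m jog '[[0.3,1.5,0,0.03],[0.8,4,0,0.1],[1.4,7,0,0.17],[2,10,0,0.25],[2.6,13,0,0.32],[3.2,16,0,0.4],[3.8,19,0,0.47],[4.3,21.5,0.5,0.5],[4.5,22.8,0.9,0.526],[4.5,23.05,1.0,0.526],[4.5,23.05,1.0,0.526],[4.5,23.05,1.0,0.526]]' >/dev/null; python3 - <<'E'
from h import *
st()
c=cam("wrist");P=cloud(c);z=P[...,2];T=np.array(bot.get_obs()["eef_pos"])
save(c,"w5.png");h=cv2.cvtColor(c["pixels"],cv2.COLOR_RGB2HSV)
m=(h[...,1]<60)&(h[...,2]<190)&(abs(z-.004)<.008)&(np.hypot(P[...,0]-.618,P[...,1]-.024)<.06);v,u=np.nonzero(m);print("mat",blob(c,m,(u.mean(),v.mean()),.004))
m=(np.hypot(P[...,0]-T[0],P[...,1]-T[1])<.04)&(c["pixels"].min(-1)>200)&(z>.12)
zt=np.median(z[m]);v,u=np.nonzero(m&(abs(z-zt)<.004));print(T,zt-T[2],blob(c,m&(abs(z-zt)<.004),(u.mean(),v.mean()),zt))
E
```

```text
t 12.3 tcp [617.7  22.  160.1] axis 11.8 tilt [-0.0024 -0.0013] j7 0.39 F [-0.3 -0.1 -0.1] w 0.442 g 25.3
mat (array([618.3,  24.4]), array([618.3,  23.7]), array([58.2, 57.7]), 11.8, 3639)
[0.61783347 0.02165449 0.16064707] 0.02029299760645717 (array([616.8,  24. ]), array([616.9,  23.3]), array([37.1, 36.5]), 11.8, 6747)
```

```bash
python3 -m jog '[[0.02,0.15,1.5,0],[0.02,0.15,4.5,0],[0.02,0.15,8,0],[0.02,0.15,11,0],[0.02,0.15,13,0],[0.02,0.15,14,0],[0.02,0.15,14.3,0],[0.02,0.15,14.4,0],[0.02,0.15,14.45,0],[0.02,0.15,14.45,0]]' |grep -E "eef|contact"; for i in 1 2 3; do python3 -m jog '[[0,0,0.06,0],[0,0,0.06,0]]' | grep -E "eef|contact"; done
```

```text
eef_pos: [0.6215, 0.024, 0.0182]
contact_force: [0.1, 0.0, -0.4]
eef_pos: [0.621, 0.0244, 0.017]
contact_force: [0.8, 0.4, -0.9]
eef_pos: [0.6205, 0.0244, 0.0157]
contact_force: [0.5, 0.0, -1.4]
eef_pos: [0.6203, 0.0243, 0.0148]
contact_force: [-0.9, 0.9, -1.2]
```

```bash
for i in 1 2 3 4; do python3 -m jog '[[0,0,0.03,0],[0,0,0.03,0]]' | grep -E "eef|contact"; done
```

```text
eef_pos: [0.6204, 0.0242, 0.0145]
contact_force: [-0.8, 0.1, -0.7]
eef_pos: [0.6204, 0.0242, 0.0145]
contact_force: [-0.7, 0.7, 3.1]
eef_pos: [0.6204, 0.0242, 0.0145]
contact_force: [-3.4, 0.2, 5.5]
eef_pos: [0.6204, 0.0242, 0.0145]
contact_force: [-3.6, 0.8, 8.7]
```

```bash
python3 - <<'E'
from h import *
st()
c=cam("wrist");P=cloud(c);z=P[...,2];T=np.array(bot.get_obs()["eef_pos"])
save(c,"w6.png");h=cv2.cvtColor(c["pixels"],cv2.COLOR_RGB2HSV)
zt=.034;m=(np.hypot(P[...,0]-T[0],P[...,1]-T[1])<.04)&(c["pixels"].min(-1)>200)&(abs(z-zt)<.005)
v,u=np.nonzero(m);print(np.median(z[m]),blob(c,m,(u.mean(),v.mean()),zt))
E
```

```text
t 14.35 tcp [620.4  24.2  14.5] axis 11.8 tilt [0.     0.0007] j7 0.49 F [-3.6  0.8  8.7] w 0.441 g 26.5
0.03531583581510489 (array([619.6,  25.4]), array([619.7,  24.8]), array([37.4, 36.8]), 11.7, 6745)
```

View pics/w6.png

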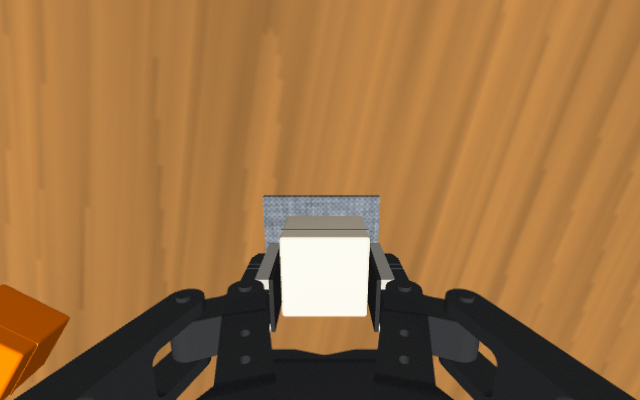

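Wrist picture: the pot (325,277) sits on the mat (321,215) about 1.5 mm off. Nudging it, then releasing.

```bash
python3 -m jog '[[0,0,-0.35,0],[-0.04,-0.07,-0.35,0],[-0.08,-0.15,-0.35,0],[-0.08,-0.15,-0.35,0],[-0.08,-0.15,-0.35,0],[-0.08,-0.15,-0.2,0],[-0.08,-0.15,-0.1,0],[-0.08,-0.15,-0.05,0],[-0.08,-0.15,-0.05,0]]'| grep -E "eef|contact";  python3 -m jog '[[0,0,0,0],[0,0,0,0]]' | grep -E "eef|contact"; python3 -m jog '[[0,0,0,0],[0,0,0,0],[0,0,0,0],[0,0,0,0],[0,0,0,0]]' -0.4 >/dev/null; python3 -m jog '[[0,0,-1,0],[0,0,-3,0],[0,0,-6,0],[0,0,-10,0],[0,0,-14,0],[0,0,-16,0],[0,0,-16,0],[0,0,-16,0]]' >/dev/null
python3 - <<'E'
from h import *
st();c=cam("wrist");save(c,"w7.png");P=cloud(c);z=P[...,2];h=cv2.cvtColor(c["pixels"],cv2.COLOR_RGB2HSV)
near=np.hypot(P[...,0]-.618,P[...,1]-.024)<.05
m=near&(abs(z-.034)<.005);v,u=np.nonzero(m);print("pot",np.median(z[m]),blob(c,m,(u.mean(),v.mean()),.034))
m=near&(((h[...,1]<60)&(h[...,2]<190)&(z<.01))|(z>.012));v,u=np.nonzero(m);print("mat+",blob(c,m,(u.mean(),v.mean()),.004))
print(go((.4745,-.1585,.17),-30))
E
```

```text
eef_pos: [0.619, 0.0232, 0.0145]
contact_force: [-1.9, 0.7, 3.8]
eef_pos: [0.619, 0.0232, 0.0145]
contact_force: [-1.2, 0.5, 5.6]
t 16.4 tcp [619.9  23.2 176.1] axis 11.8 tilt [0.0033 0.0011] j7 0.38 F [-0.6  0.4  0.4] w 0.7 g 0.0
pot 0.03529018353907909 (array([618.2,  24.6]), array([618.2,  24.3]), array([37.7, 38.5]), 11.8, 1718)
mat+ (array([ 654.5, -162.3]), array([ 650.8, -143.5]), array([388.6, 202.8]), 11.7, 26999)
[-14.84, -17.85, 0.44, np.float64(0.73)]
```

View pics/w7.png

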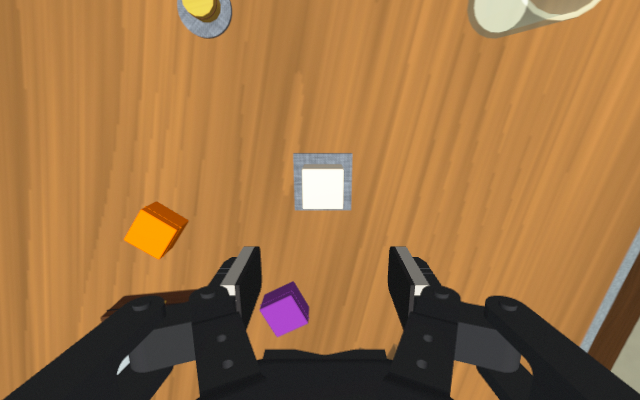

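Wrist picture: the pot (323,188) is centred on the square mat (323,181). Next is the tin.

```bash
python3 -c "
from h import *
print(go((.4745,-.1585,.17)))"; python3 -m jog '[[-1.2,-1,0,0],[-3.5,-3,0,0],[-6,-5.1,0,0],[-8.5,-7.2,0,0],[-11,-9.3,0,0],[-13.5,-11.5,0,0],[-15.5,-13.2,0,0],[-17.5,-14.9,0.4,0],[-19.5,-16.6,0.4,0],[-20.6,-17.5,0.4,0],[-20.7,-17.9,0.4,0],[-20.7,-17.9,0.4,0],[-20.7,-17.9,0.4,0]]' -1 30 >/dev/null; python3 - <<'E'
from h import *
st(); 
c=cam("wrist");P=cloud(c);z=P[...,2]
m=abs(z-.072)<.005; v,u=np.nonzero(m); b=blob(c,m,(u.mean(),v.mean()),.072); print(b)
m=abs(z-.04)<.005; v,u=np.nonzero(m); print(blob(c,m,(u.mean(),v.mean()),.04))
p=(b[0]+b[1])/2000; print(go((*p,.050)))
E
```

```text
[-14.84, -17.85, 0.44, 0]
t 17.53 tcp [ 485.7 -215.3  169.5] axis 11.8 tilt [-0.0013  0.0008] j7 0.81 F [-1.2  1.   0.7] w 1.0 g 0.0
(array([ 478.1, -162.7]), array([ 478.3, -163.2]), array([55.1, 54.9]), 56.2, 4514)
(array([ 493.6, -155.5]), array([ 486.4, -160.4]), array([103.8,  60.1]), 17.2, 4766)
[5.24, 0.28, 11.96, 0]
```

```bash
python3 -m jog '[[2,0.1,0,0],[4,0.2,0,0],[5.2,0.28,0,0],[5.2,0.28,0.5,0],[5.2,0.28,2,0],[5.2,0.28,5,0],[5.2,0.28,8,0],[5.2,0.28,10.5,0],[5.2,0.28,11.6,0],[5.2,0.28,11.9,0],[5.2,0.28,11.95,0],[5.2,0.28,11.95,0],[5.2,0.28,11.95,0]]'  >/dev/null; python3 -c "
from h import *
st()"; python3 -m jog '[[0,0,0,0],[0,0,0,0],[0,0,0,0],[0,0,0,0],[0,0,0,0],[0,0,0,0],[0,0,0,0]]' 1 30 >/dev/null;  python3 -c "
from h import *
st()"; python3 -m jog '[[0,0,-0.3,0],[0,0,-1,0],[0,0,-2.5,0],[0,0,-5,0],[0,0,-8,0],[0,0,-10,0],[0,0,-10,0],[0,0,-10,0]]'  >/dev/null; cat >>h.py <<'E'
def held(zoff,rad=.05):
    c=cam("wrist");P=cloud(c);z=P[...,2];T=np.array(bot.get_obs()["eef_pos"])
    m=(np.hypot(P[...,0]-T[0],P[...,1]-T[1])<rad)&(abs(z-T[2]-zoff)<.006)
    v,u=np.nonzero(m);zt=np.median(z[m]);m&=abs(z-zt)<.004;print("held T",T.round(4),(zt-T[2]).round(4),blob(c,m,(u.mean(),v.mean()),zt))
    return c,P
E
python3 - <<'E'
from h import *
st();c,P=held(.021);save(c,"w8.png");z=P[...,2]
m=abs(z-.04)<.005; v,u=np.nonzero(m); print(blob(c,m,(u.mean(),v.mean()),.04))
print(go((.5295,-.335,.15)))
E
```

```text
t 18.67 tcp [ 479.4 -165.    51.9] axis 11.8 tilt [ 0.0024 -0.0003] j7 0.86 F [-0.1 -0.4  0. ] w 1.001 g 0.0
t 19.25 tcp [ 478.9 -164.6   51.6] axis 11.8 tilt [0.0014 0.0004] j7 0.86 F [-1.5 -0.   7.7] w 0.642 g 30.4
t 19.92 tcp [ 479.  -164.6  151.8] axis 11.8 tilt [0.0027 0.0003] j7 0.73 F [ 0.1 -0.1 -1.6] w 0.642 g 32.1
held T [ 0.4781 -0.1643  0.1507] 0.0227 (array([ 477.7, -161.2]), array([ 478.7, -161.8]), array([64.5, 56. ]), 46.9, 12763)
(array([ 488.8, -150.7]), array([ 485.9, -159.4]), array([104.5,  60.7]), 16.2, 6428)
[-17.76, 1.53, 0.06, 0]
```

View pics/w8.png

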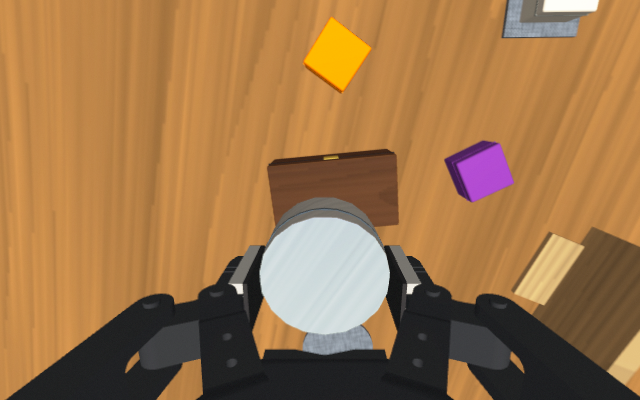

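Wrist picture: the tin is held (325,274) and the oak box is undisturbed. Carrying the tin to the large round mat.

```bash
python3 -m jog '[[-1,0.1,0,0],[-3,0.3,0,0],[-6,0.5,0,0],[-9,0.8,0,0],[-12,1,0,0],[-15,1.3,0,0],[-17,1.4,0,0],[-17.7,1.5,0,0],[-17.7,1.5,0,0],[-17.7,1.5,0,0],[-17.7,1.5,0,0]]' >/dev/null; python3 - <<'E'
from h import *
st();c,P=held(.0225,.04);save(c,"w9.png");h=cv2.cvtColor(c["pixels"],cv2.COLOR_RGB2HSV);z=P[...,2]
m=(abs(z-.004)<.006)&(h[...,1]<60)&(h[...,2]<190)&(np.hypot(P[...,0]-.5295,P[...,1]+.335)<.05)
cn=max(cv2.findContours(m.astype(np.uint8),0,1)[0],key=len).reshape(-1,2)
X=onplane(c,cn,.004)*1000
# keep arc on true boundary: points beyond r from rough centre
from scipy.optimize import least_squares
r=least_squares(lambda p:np.hypot(*(X-p).T)-37.5,[529,-335],loss="cauchy",f_scale=.7); print("mat",r.x,m.sum())
E
```

```text
t 20.88 tcp [ 528.8 -333.2  149.7] axis 11.9 tilt [-0.0015  0.0018] j7 1.03 F [ 0.  -0.3 -1.3] w 0.642 g 32.1
held T [ 0.529  -0.3331  0.15  ] 0.0213 (array([ 527.6, -329.8]), array([ 527. , -330.7]), array([56. , 64.5]), 66.7, 12782)
mat [ 529.10310845 -335.09083349] 3402
```

```bash
python3 -m jog '[[-0.1,0,1.5,0],[-0.3,0,4.5,0],[-0.33,0,8,0],[-0.33,0,11,0],[-0.33,0,12.5,0],[-0.33,0,13,0],[-0.33,0,13.1,0],[-0.33,0,13.1,0],[-0.33,0,13.1,0],[-0.33,0,13.1,0],[-0.33,0,13.1,0],[-0.33,0,13.1,0]]' |grep -E "eef|contact"; python3 - <<'E'
from h import *
from scipy.optimize import least_squares
st();c=cam("wrist");P=cloud(c);z=P[...,2];T=np.array(bot.get_obs()["eef_pos"]);save(c,"w10.png")
h=cv2.cvtColor(c["pixels"],cv2.COLOR_RGB2HSV)
def fit(m,zz,R0,p0):
    cn=max(cv2.findContours(m.astype(np.uint8),0,1)[0],key=len).reshape(-1,2); X=onplane(c,cn,zz)*1000
    return least_squares(lambda p:np.hypot(*(X-p).T)-R0,p0,loss="cauchy",f_scale=.5).x
d=np.hypot(P[...,0]-T[0],P[...,1]-T[1])
zt=np.median(z[(d<.02)&(z>.02)]); print("top",zt)
print("tin",fit((d<.045)&(abs(z-zt)<.004)&(h[...,2]>150),zt,28,[529,-335]))
E
```

```text
eef_pos: [0.5303, -0.3383, 0.0205]
contact_force: [-0.3, 0.9, -0.2]
t 21.93 tcp [ 530.3 -338.3   20.5] axis 11.8 tilt [ 0.0013 -0.0005] j7 1.12 F [-0.3  0.9 -0.2] w 0.644 g 32.1
top 0.04310679316650505
tin [ 529.33741241 -337.10710687]
```

View pics/w10.png

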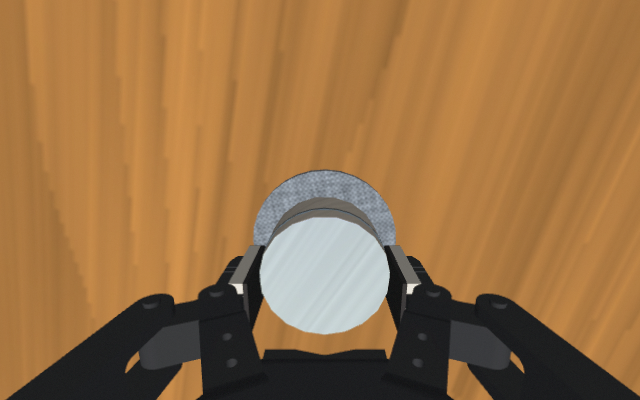

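Wrist picture: the tin (325,275) is above the mat (arc centred on column 325), 2 mm too far. Correcting and lowering.

```bash
python3 -m jog '[[0.1,0.02,0.1,0],[0.2,0.04,0.2,0],[0.2,0.04,0.25,0],[0.2,0.04,0.3,0],[0.2,0.04,0.3,0],[0.2,0.04,0.3,0]]' |grep -E "eef|contact"; for i in 1 2 3 4 5; do python3 -m jog '[[0,0,0.04,0],[0,0,0.04,0]]' | grep -E "eef|contact"; done
```

```text
eef_pos: [0.5297, -0.336, 0.0165]
contact_force: [0.2, 0.1, -1.2]
eef_pos: [0.5298, -0.3361, 0.0162]
contact_force: [0.0, -0.3, -0.6]
eef_pos: [0.5298, -0.336, 0.0158]
contact_force: [0.1, 0.8, -0.8]
eef_pos: [0.5298, -0.336, 0.0157]
contact_force: [-0.6, 0.7, 2.1]
eef_pos: [0.5298, -0.336, 0.0157]
contact_force: [-2.2, 1.3, 6.9]
eef_pos: [0.5298, -0.336, 0.0156]
contact_force: [-3.0, 2.7, 10.0]
```

```bash
python3 -m jog '[[0,0,-0.07,0],[0,0,-0.07,0]]' | grep contact; python3 -m jog '[[0,0,0,0],[0,0,0,0],[0,0,0,0],[0,0,0,0],[0,0,0,0]]' -1 >/dev/null; python3 -m jog '[[0,0,-1,0],[0,0,-3,0],[0,0,-6,0],[0,0,-10,0],[0,0,-14,0],[0,0,-15,0],[0,0,-15,0],[0,0,-15,0]]' >/dev/null
python3 - <<'E'
from h import *
from scipy.optimize import least_squares
st();c=cam("wrist");P=cloud(c);z=P[...,2];h=cv2.cvtColor(c["pixels"],cv2.COLOR_RGB2HSV)
def fit(m,zz,R0,p0):
    cn=max(cv2.findContours(m.astype(np.uint8),0,1)[0],key=len).reshape(-1,2); X=onplane(c,cn,zz)*1000
    return least_squares(lambda p:np.hypot(*(X-p).T)-R0,p0,loss="cauchy",f_scale=.5).x
d=np.hypot(P[...,0]-.5295,P[...,1]+.335)<.05
print("tin",fit(d&(abs(z-.036)<.004),.036,28,[529,-335]),"mat",fit(d&(h[...,1]<60)&(z<.03),.004,37.8,[529,-335]))
m=(abs(z-.04)<.005)&~d; v,u=np.nonzero(m); print(blob(c,m,(u.mean(),v.mean()),.04))
print(go((.4865,-.1598,.15),-72.8))
E
```

```text
contact_force: [-1.9, 0.9, 4.2]
t 24.57 tcp [ 530.2 -336.   166.4] axis 11.8 tilt [ 0.0019 -0.0003] j7 1.02 F [ 0.8  0.4 -0.4] w 0.999 g 0.0
tin [ 529.12439082 -334.67614949] mat [ 528.87374646 -335.05338024]
(array([ 727.8, -212.4]), array([ 726.4, -212.8]), array([25.6, 96. ]), 1.2, 1222)
[18.08, -0.62, 1.52, np.float64(1.477)]
```

```bash
python3 -m jog '[[1,0,0,0.1],[3,-0.1,0.2,0.22],[5,-0.2,0.5,0.34],[7,-0.2,0.7,0.46],[9,-0.3,0.9,0.58],[11,-0.4,1,0.7],[13,-0.5,1.2,0.82],[15,-0.5,1.3,0.94],[16.5,-0.6,1.4,1.06],[17.5,-0.6,1.5,1.18],[18.1,-0.6,1.5,1.3],[18.1,-0.6,1.5,1.42],[18.1,-0.6,1.5,1.477],[18.1,-0.6,1.5,1.477],[18.1,-0.6,1.5,1.477],[18.1,-0.6,1.5,1.477]]' -1 40 >/dev/null; python3 - <<'E'
from h import *
st();c=cam("wrist");P=cloud(c);z=P[...,2]
m=(abs(z-.04)<.005); v,u=np.nonzero(m); b=blob(c,m,(u.mean(),v.mean()),.04);print(b)
print(go((*(b[1]/1000),.022),-72.8),go((*(b[0]/1000),.022)))
E
```

```text
t 25.95 tcp [ 486.4 -160.1  149.7] axis -72.7 tilt [-0.0014 -0.0002] j7 -0.44 F [-0.5  0.1  0.3] w 1.0 g 0.0
(array([ 489.1, -159.7]), array([ 486.2, -160.5]), array([104. ,  59.9]), 17.2, 9024)
[-0.03, 0.03, 12.79, np.float64(0.001)] [0.27, 0.04, 12.79, 0]
```

```bash
python3 -m jog '[[0,0,1.5,0],[0,0,4.5,0],[0,0,8,0],[0,0,11,0],[0,0,12.8,0],[0,0,13.3,0],[0,0,13.4,0],[0,0,13.4,0],[0,0,13.4,0],[0,0,13.4,0]]'  >/dev/null; python3 -c "
from h import *
st()"; python3 -m jog '[[0,0,0,0],[0,0,0,0],[0,0,0,0],[0,0,0,0],[0,0,0,0],[0,0,0,0],[0,0,0,0]]' 1 40 >/dev/null;  python3 -c "
from h import *
st()"; python3 -m jog '[[0,0,-0.3,0],[0,0,-1,0],[0,0,-2.5,0],[0,0,-5,0],[0,0,-8,0],[0,0,-10,0],[0,0,-10,0],[0,0,-10,0],[0,0,-10,0]]'  >/dev/null; python3 - <<'E'
from h import *
st();c,P=held(.024,.07);save(c,"w11.png")
print(go((.5377,.3473,.117),96.5),go((.5377,.3473,.117)))
E
```

```text
t 26.83 tcp [ 487.9 -160.3   17.5] axis -72.8 tilt [ 0.0022 -0.0003] j7 -0.26 F [ 0.2  0.7 -0.2] w 1.002 g 0.0
t 27.42 tcp [ 487.4 -160.    17.1] axis -72.8 tilt [0.0012 0.0005] j7 -0.26 F [-1.3  1.8  6.9] w 0.694 g 42.3
t 28.17 tcp [ 486.4 -159.4  115.7] axis -72.8 tilt [-0.0009  0.0007] j7 -0.4 F [ 1.2 -0.2 -1.4] w 0.694 g 43.9
held T [ 0.4861 -0.1595  0.1154] 0.0245 (array([ 498.1, -155.3]), array([ 492.6, -157. ]), array([89.3, 74. ]), 17.2, 28221)
[19.91, -46.89, -0.14, np.float64(0.187)] [19.91, -46.89, -0.14, 0]
```

View pics/w11.png

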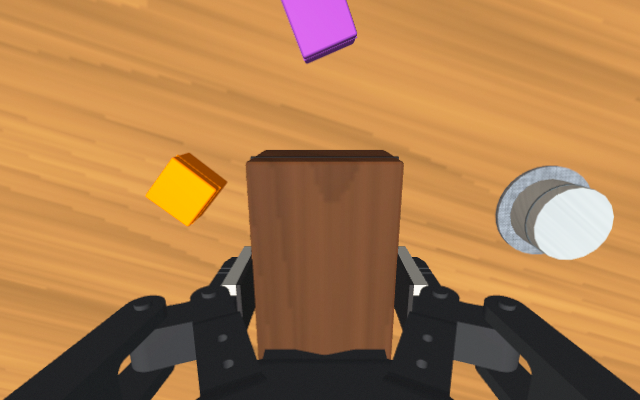

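Wrist picture: the oak box is held level, columns 247–403, clear of the orange look-alike. Carrying it to the oblong mat.

```bash
python3 -m jog '[[0.4,-1,0,0],[1.2,-2.8,0,0.01],[2.5,-5.8,0,0.02],[3.7,-8.8,0,0.03],[5,-11.8,0,0.04],[6.3,-14.8,0,0.05],[7.6,-17.8,0,0.07],[8.8,-20.8,0,0.08],[10.1,-23.8,0,0.1],[11.4,-26.8,0,0.11],[12.7,-29.8,0,0.12],[13.9,-32.8,0,0.13],[15.2,-35.8,0,0.14],[16.5,-38.8,0,0.15],[17.8,-41.8,0,0.16],[18.8,-44.2,0,0.17],[19.5,-45.9,0,0.18],[19.9,-46.7,0,0.187],[19.9,-46.9,0,0.187],[19.9,-46.9,0,0.187]]' >/dev/null;  python3 -m jog '[[0,0,0,0],[0,0,0,0]]' >/dev/null; cat >>h.py <<'E'
from scipy.optimize import least_squares
def ends(c,P,T,top):
    "oak box: visible lid edge points in tool frame"
    pass
E
python3 - <<'E'
from h import *
st();c=cam("wrist");save(c,"w12.png");P=cloud(c);z=P[...,2]
T=np.array(bot.get_obs()["eef_pos"]);print(T,go((.5377,.3473,.117),96.5))
# front (far) edge of lid along long axis, in box frame at angle 6.5
a=np.radians(6.5);ex=np.array([np.cos(a),np.sin(a)]);ey=np.array([-ex[1],ex[0]])
m=(np.hypot(P[...,0]-T[0],P[...,1]-T[1])<.07)&(abs(z-T[2]-.0235)<.006);zt=np.median(z[m]);m&=abs(z-zt)<.003
Q=(P[m][:,:2]-T[:2])*1000; X=Q@ex;Y=Q@ey; print("lid z",zt-T[2],"x",np.percentile(X,[0.3,99.7]).round(1),"y at far part",np.percentile(Y[X>30],[.3,99.7]).round(1) , np.percentile(Y[X<-30],[.3,99.7]).round(1) if (X<-30).any() else "")
h=cv2.cvtColor(c["pixels"],cv2.COLOR_RGB2HSV)
m=(h[...,1]<60)&(h[...,2]<190)&(abs(z-.004)<.008)&(np.hypot(P[...,0]-.5377,P[...,1]-.3474)<.09)
Q=(onplane(c,np.argwhere(m)[:,::-1],.004)-[.5377,.3474])*1000;X=Q@ex;Y=Q@ey;print("mat",len(X),np.percentile(X,[.3,99.7]).round(1),np.percentile(Y,[.3,99.7]).round(1))
E
```

```text
t 30.05 tcp [538.7 344.6 116.4] axis -83.7 tilt [-0.0003 -0.0005] j7 -1.41 F [ 0.   0.8 -1.6] w 0.694 g 43.9
[0.53872323 0.34498267 0.11649005] [-0.08, -0.24, -0.05, np.float64(-0.003)]
lid z 0.023946469734804188 x [-34.6  50.5] y at far part [-29.6  29.5] [-29.3  29.8]
mat 1765 [40.4 61.3] [-40.   39.7]
```

View pics/w12.png

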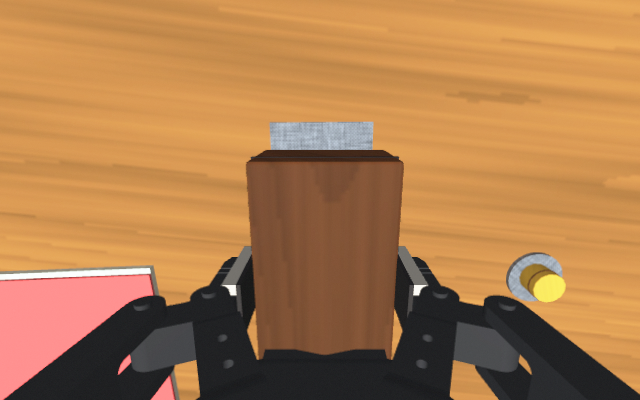

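Wrist picture: the box is over the mat, whose far strip shows at columns 270–373, row 135. It needs about 2.4 mm towards +y; lowering.

```bash
python3 -m jog '[[0,-0.1,1,0],[0,-0.2,3,0],[0,-0.24,5.5,0],[0,-0.24,7.5,0],[0,-0.24,8.7,0],[0,-0.24,9,0],[0,-0.24,9.1,0],[0,-0.24,9.1,0],[0,-0.24,9.1,0],[0,-0.24,9.1,0],[0,-0.24,9.1,0]]' >/dev/null; python3 - <<'E'
from h import *
st();c=cam("wrist");P=cloud(c);z=P[...,2]
T=np.array(bot.get_obs()["eef_pos"])
a=np.radians(6.5);ex=np.array([np.cos(a),np.sin(a)]);ey=np.array([-ex[1],ex[0]]);C=[.5373,.3473]
m=(np.hypot(P[...,0]-T[0],P[...,1]-T[1])<.07)&(abs(z-T[2]-.0235)<.006);zt=np.median(z[m]);m&=abs(z-zt)<.003
Q=(P[m][:,:2]-C)*1000; X=Q@ex;Y=Q@ey; print("lid z",zt-T[2],"x",np.percentile(X,[0.3,99.7]).round(1),"y at far part",np.percentile(Y[X>30],[.3,99.7]).round(1))
h=cv2.cvtColor(c["pixels"],cv2.COLOR_RGB2HSV)
m=(h[...,1]<60)&(h[...,2]<190)&(abs(z-.004)<.008)&(np.hypot(P[...,0]-.5377,P[...,1]-.3474)<.09)
Q=(onplane(c,np.argwhere(m)[:,::-1],.004)-C)*1000;X=Q@ex;Y=Q@ey;print("mat",len(X),np.percentile(X,[.3,99.7]).round(1),np.percentile(Y,[.3,99.7]).round(1))
E
```

```text
t 31.02 tcp [538.8 349.5  26.3] axis -83.5 tilt [0.0011 0.0009] j7 -1.34 F [-0.2 -0.5 -1. ] w 0.695 g 43.8
lid z 0.024250660137213036 x [-33.   52.3] y at far part [-27.2  31.9]
mat 2358 [-61.   61.8] [-40.4  40. ]
```

```bash
python3 -m jog '[[0,0.12,0.1,0],[0,0.24,0.2,0],[0,0.24,0.3,0],[0,0.24,0.35,0],[0,0.24,0.38,0],[0,0.24,0.38,0]]' |grep -E "eef|contact"; for i in 1 2 3 4 5; do python3 -m jog '[[0,0,0.04,0],[0,0,0.04,0]]' | grep -E "eef|contact"; done
```

```text
eef_pos: [0.5385, 0.3468, 0.0214]
contact_force: [-0.7, -1.2, -1.9]
eef_pos: [0.5386, 0.3468, 0.0212]
contact_force: [-0.5, -0.1, -0.9]
eef_pos: [0.5386, 0.3468, 0.0212]
contact_force: [-2.2, -0.0, 4.3]
eef_pos: [0.5386, 0.3468, 0.0212]
contact_force: [-3.8, -0.6, 6.9]
eef_pos: [0.5386, 0.3468, 0.0212]
contact_force: [-3.8, -0.7, 11.1]
eef_pos: [0.5386, 0.3468, 0.0212]
contact_force: [-7.0, -1.5, 13.6]
```

```bash
python3 -m jog '[[0,0,-0.12,0],[0,0,-0.12,0]]' | grep contact; python3 -m jog '[[0,0,0,0],[0,0,0,0],[0,0,0,0],[0,0,0,0],[0,0,0,0]]' -1 >/dev/null; python3 -m jog '[[0,0,-1,0],[0,0,-3,0],[0,0,-6,0],[0,0,-10,0],[0,0,-14,0],[0,0,-16,0],[0,0,-16,0],[0,0,-16,0]]' >/dev/null
python3 - <<'E'
from h import *
st();c=cam("wrist");save(c,"w13.png");P=cloud(c);z=P[...,2];h=cv2.cvtColor(c["pixels"],cv2.COLOR_RGB2HSV)
d=np.hypot(P[...,0]-.5375,P[...,1]-.3473)<.09
m=d&(abs(z-.044)<.005);v,u=np.nonzero(m);print("oak",np.median(z[m]),blob(c,m,(u.mean(),v.mean()),.044))
m=d&(h[...,1]<60)&(h[...,2]<190)&(abs(z-.004)<.006);v,u=np.nonzero(m);print("mat",blob(c,m,(u.mean(),v.mean()),.004))
print(go((.4875,.18,.2)))
E
```

```text
contact_force: [-3.1, 0.1, 5.7]
t 33.65 tcp [539.2 347.  182.6] axis -83.5 tilt [0.0021 0.002 ] j7 -1.46 F [-0.7 -1.1 -1.8] w 0.999 g 0.0
oak 0.045334742798576466 (array([540.1, 347.4]), array([537.6, 347.1]), array([103.2,  60. ]), 6.5, 7409)
mat (array([558.3, 349.5]), array([536.4, 347. ]), array([123.7,  80.1]), 6.6, 2056)
[-6.93, 16.0, -1.91, 0]
```

View pics/w13.png

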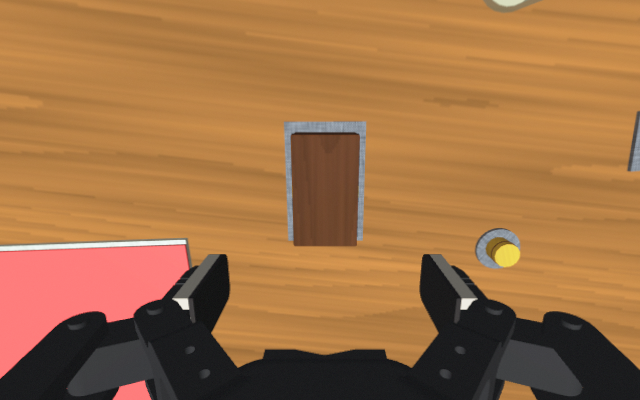

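Wrist picture: the oak box (325,190) is centred and aligned on the oblong mat, with the pill box (505,253) on its own mat. I've used all my picture views, so the final check of every piece is by numbers.

```bash
python3 -m jog '[[0,0,-4,0],[0,0,-8,0],[0,0,-8,0],[0,0,-8,0]]' >/dev/null; python3 - <<'E'
from h import *
st()
for n in ("top","scene"):
    c=cam(n);P=cloud(c);z=P[...,2]
    for o,(x,y),zt,r in (("pill",(.4875,.154),.024,.02),("pot",(.618,.024),.034,.035),("tin",(.5293,-.335),.036,.04),("oak",(.5375,.347),.044,.07)):
        m=(np.hypot(P[...,0]-x,P[...,1]-y)<r)&(abs(z-zt)<.006)
        if m.sum()>30: v,u=np.nonzero(m);print(n,o,np.median(z[m]).round(4),blob(c,m,(u.mean(),v.mean()),zt))
        else: print(n,o,"hidden",m.sum())
    d=np.load(n+"0.npz");diff=(abs(d["rgb"].astype(int)-c["pixels"]).max(-1)>40)
    for o,(a,b,e,f) in (dict(tumbler=(205,245,125,170),frame=(372,432,130,178),purple=(350,380,190,220),orange=(325,353,250,280)) if n=="top" else dict(tumbler=(388,435,265,315),frame=(188,248,212,262))).items(): print(n,o,diff[e:f,a:b].sum())
E
```

```text
t 34.03 tcp [539.2 346.8 261.7] axis -83.5 tilt [0.0016 0.0011] j7 -1.52 F [ 0.1  0.7 -1. ] w 0.999 g 0.0
top pill 0.0238 (array([489.2, 154.8]), array([489.4, 154.7]), array([25.6, 23.3]), 1.5, 96)
top pot 0.0337 (array([617. ,  23.7]), array([617. ,  23.6]), array([38.4, 37.6]), 11.7, 262)
top tin 0.0362 (array([ 529.3, -333.7]), array([ 529.8, -333.5]), array([54. , 54.7]), 43.5, 436)
top oak 0.0442 (array([535.6, 346. ]), array([537.8, 346.5]), array([106.5,  62.2]), 5.7, 1112)
top tumbler 0
top frame 0
top purple 0
top orange 0
scene pill 0.0249 (array([489.9, 154.2]), array([490.2, 154.1]), array([24.8, 26.4]), 17.9, 93)
scene pot 0.035 (array([619.2,  23. ]), array([619.3,  23. ]), array([41.6, 38. ]), 11.5, 285)
scene tin 0.0364 (array([ 531.8, -332.8]), array([ 531.7, -333. ]), array([59.3, 55.6]), 60.8, 355)
scene oak 0.0444 (array([540.2, 345.8]), array([538.8, 345.4]), array([109.1,  61.7]), 5.4, 1232)
scene tumbler 0
scene frame 0
```

All four boxes stand at the right height within about 2 mm of their mat centres. The bystanders and look-alikes show no change.

```bash
python3 -c "
from station import bot
print(bot.hand_in())"
```

```text
the job is handed in; nothing more can be done
None
```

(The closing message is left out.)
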